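Find the full canister and hang it on the retracting hook

ROBOT

A 7-joint arm with a two-finger parallel gripper is mounted at the origin on a cart in front of the work surface, level with it; the furniture and walls round the work are solid. World frame = base frame: x ahead of the robot, y to its left, z up, the work surface at z = 0. Lengths are in m, angles in rad, forces in N, time in s.
With the tool pointing down it reaches from about 0.425 to 0.925 m from the base axis. Payload 6.8 kg.
Tool frame: the origin (TCP) lies on the centre line of the jaws, within the pads' length; the fingertips stand 14 mm ahead of it and the grasp point (between the pads) lies 5 mm behind it (bot.finger_overhang is the distance from the TCP to the fingertips, in m); z points along the fingers, y is the line along which they close (so a half turn about z gives the same grasp; the last joint's range is limited). The gripper opens to 85 mm and grips with 20 to 120 N. Pads are 22 mm wide; open, the fingers measure 114 mm over their backs; the gripper's body (76 mm by 85 mm) begins 54 mm behind the grasp point. The pads swing forward as they close: fully open they stand 13 mm farther back than shut.
Start: joints at [-1.402, 0.477, 0.022, 1.555, -0.011, 1.109, -0.083], TCP at [0.184, 0.649, 0.245] pointing down, gripper open.
Joint ranges: [-2.96, 2.96], [-0.34, 2.1], [-1.41, 1.46], [0.24, 2.44], [-1.37, 4.51], [0.17, 1.92], [-2.96, 2.96]. Speed limits (rad/s): [2.39, 2.39, 3.14, 3.14, 3.14, 3.14, 3.14].

INTERFACE

Orientations are given as a unit quaternion [w, x, y, z].
In Python, from station import bot gives the robot as it stands.
- The arm moves only by the shell command python3 -m inch 'ROWS' [OPENING] [FORCE]. ROWS is JSON, a list of rows, each a list of 4 numbers: the shift along the tool's x, y, z in m, then the turn about the tool's z in degrees. A call has 1 to 12 rows; each row shifts and turns the commanded pose from where the row before left it, along the tool's axes as they then stand; what a row does not reach is not made up. A row lasts 1/10 s, in which the tool goes at most 50 mm and 8.59 degrees, less where a joint would pass 70% of its speed; a pose out of reach is approached as far as the arm can. A call is refused whole if a number of a shift passes 0.05 or a number of a turn 8.59, either way. A call with a gripper value outside its range is refused whole. OPENING is the finger opening in m, from 0 to 0.0854, set as the call begins (- or left out, the last holds). The fingers move at their own pace and stop on an object; FORCE is the grip in N (left out, the last holds). Time passes only in rows, so rows that do not move let the fingers close. It gives the time, the measured TCP pose, the force, the opening and the grip force at its end, in the units of the state.
- bot.get_obs(): the state, without advancing time (a new reading comes with each control period).
- bot.read_camera(name): name is "scene" or "top" or "wrist"; returns a dict with "color" (384x512x3 uint8, red, green, blue), "mtx" (3x3 intrinsics, pixels), "world_from_camera" (4x4, takes a point from camera to world coordinates); the wrist camera has in their place "hand_eye" (4x4, takes a point from camera to tool coordinates, whose origin is the TCP and whose axes are the flange's). Camera axes: x right, y up, looking along -z (the intrinsics and any distortion apply to the point x, -y, -z); pixel columns grow to the right and rows downward; lengths in m; the calibration is good to about 2 mm. A picture is of the moment at which its call begins: read the wrist's pose just before it. There is no depth.
- bot.hand_in(): hands the job in; it is judged then, once.
The state is a dict: "t": time; "q": joint angles; "joint_vel": joint speeds; "joint_torque": joint torques, N m; "eef_pos": TCP position; "tool_rot": TCP orientation; "contact_force": force on the tool from outside, world axes, zero at the start; "torque": the same for the moment, N m; "gripper_width": opening from 0.0 (shut) to 1.0 (fully open); "grasp_force": force on a finger pad.
Only numpy, scipy, OpenCV 4.12 (cv2) and the standard library are available. Lean on these libraries where they do the work, as an engineer would, in place of code of your own. Each camera call takes 0.05 s, during which the arm holds its last target. There are 200 camera calls.

TASK

Among the look-alike canisters on the bench one is full and the others are empty; only their weight tells. Stand every empty one upright on the floor of the grey tray. Stand the full one on the bench within the hook arm's swing, pull the sprung hook down to it, pass the hook through its bail and let it rise, so that it ends hanging free and still on the hook, clear of the bench.

Things in the scene. Friction and masses are not known exactly. Their poses are not given: they have to be found in the camera images.
- canister_1: closed tin 70 mm across, 50 mm high; one is full (about 0.5 kg), the others empty (about 0.2 kg), all alike; some may be absent. Origin: centre of the underside, z up. Rigid bail in its x-z plane: bar 10 x 10 mm, 64 mm along x, 100 to 110 mm above the origin, on 5 mm uprights at x = +-29.5 mm; lid 50 mm up, so a window 54 wide, 50 high. Lift by pinching the bar across y
- canister_2: closed tin 70 mm across, 50 mm high; one is full (about 0.5 kg), the others empty (about 0.2 kg), all alike; some may be absent. Origin: centre of the underside, z up. Rigid bail in its x-z plane: bar 10 x 10 mm, 64 mm along x, 100 to 110 mm above the origin, on 5 mm uprights at x = +-29.5 mm; lid 50 mm up, so a window 54 wide, 50 high. Lift by pinching the bar across y
- canister_3: closed tin 70 mm across, 50 mm high; one is full (about 0.5 kg), the others empty (about 0.2 kg), all alike; some may be absent. Origin: centre of the underside, z up. Rigid bail in its x-z plane: bar 10 x 10 mm, 64 mm along x, 100 to 110 mm above the origin, on 5 mm uprights at x = +-29.5 mm; lid 50 mm up, so a window 54 wide, 50 high. Lift by pinching the bar across y
- canister_4: closed tin 70 mm across, 50 mm high; one is full (about 0.5 kg), the others empty (about 0.2 kg), all alike; some may be absent. Origin: centre of the underside, z up. Rigid bail in its x-z plane: bar 10 x 10 mm, 64 mm along x, 100 to 110 mm above the origin, on 5 mm uprights at x = +-29.5 mm; lid 50 mm up, so a window 54 wide, 50 high. Lift by pinching the bar across y
- canister_5: closed tin 70 mm across, 50 mm high; one is full (about 0.5 kg), the others empty (about 0.2 kg), all alike; some may be absent. Origin: centre of the underside, z up. Rigid bail in its x-z plane: bar 10 x 10 mm, 64 mm along x, 100 to 110 mm above the origin, on 5 mm uprights at x = +-29.5 mm; lid 50 mm up, so a window 54 wide, 50 high. Lift by pinching the bar across y
- tray: shallow grey open tray fixed on the bench, 260 (x) by 170 (y) by 26 mm high, walls and floor 5 mm, room for four canisters, two by two. Origin at the centre of its underside
- post: fixed upright post of the retracting-hook stand: 84 mm foot, 18 mm rod, 64 mm reel housing at its top (0.275 to 0.322 m). Origin on the post's axis at bench height
- reel (a joint): how far the hook arm is pulled down the post (m): 0 fully up, where its spring holds it, stop at 0.125. The spring pulls up with about 3 N at 0, growing 60 N per m, and a damper adds 40 N per m/s: an empty canister on the hook is drawn right up to 0, the full one is lifted clear of the bench and floats at about 0.025 to 0.045
- swing (a joint): swivel of the hook arm round the post (rad, -0.5 to 1.6), light friction, stays where left: 0 = arm points at -x, grows towards +y (arm direction = (-cos, sin)). Raising and swivelling are independent
- knob (a point): middle of the upright round black knob (26 mm across, 40 mm high, 20 mm above and below this point) on the arm's outer end, 170 mm from the post's axis and 102 mm above hook; the grip for pulling and swivelling
- hook (a point): centre of the hook's 8 mm wire at the bottom of its saddle, straight below the knob, 165 mm above the bench when fully up. The wire runs across the arm: shank 20 mm to the side of smaller swing, open tip 20 mm to the side of growing swing and 12 mm higher. It enters a bail whose bar lies along the arm as the arm swings to growing values

How it is judged:
By the outcome, as a careful person would: the job done as asked, in the order asked, and still so for the second after the job is handed in, with the robot touching nothing.
Of canister_1, canister_4, canister_5 only 1 to 3 are there at a start; the rules pass over those that are not, and their reading is None.
At some moment in a run one of canister_1, canister_2, canister_3, canister_4, canister_5 may be knocked a few centimetres aside while the robot is not near it.
It also fails if it takes over 208 s, if anything falls off the work surface, if the arm or the gripper's body presses on something with over 40 N, if the wrist force passes 120 N, or if a joint passes its speed limit or range.

## Working session

There is one attempt and no reset: what is moved stays moved. The work goes in short steps, Python scripts to look and compute and a shell command to move; the robot and the scene stay as the last step left them, time stands still between calls to the robot, and variables do not carry over. Pictures are saved under pics/ and viewed, at most 14 in all, crops included, and the job is handed in when it is done.

```bash
mkdir -p pics; ls
python3 - <<'E'
from station import bot
import cv2,numpy as np
o=bot.get_obs();print({k:np.round(v,3).tolist() for k,v in o.items()})
for n in("scene","top"):
    c=bot.read_camera(n);cv2.imwrite(f"pics/{n}0.png",c["color"][:,:,::-1]);print(n,np.round(c["mtx"],1).tolist(),np.round(c["world_from_camera"],3).tolist(),c.keys())
E
```

```text
pics
{'t': 0.0, 'q': [-1.402, 0.478, 0.022, 1.556, -0.012, 1.109, -0.083], 'joint_vel': [-0.0, -0.001, -0.002, 0.002, 0.001, -0.001, -0.001], 'joint_torque': [0.0, -59.646, 1.608, -28.119, 0.013, 0.009, -0.0], 'eef_pos': [0.184, 0.649, 0.244], 'tool_rot': [-0.0, 0.138, 0.99, -0.001], 'contact_force': [-0.86, -0.367, -0.436], 'torque': [-0.006, 0.004, 0.0], 'grasp_force': 0.0, 'gripper_width': 1.002}
scene [[460.2, 0.0, 252.4], [0.0, 460.2, 188.5], [0.0, 0.0, 1.0]] [[0.457, 0.534, -0.712, -0.235], [-0.889, 0.254, -0.381, -0.636], [-0.022, 0.807, 0.59, 0.812], [0.0, 0.0, 0.0, 1.0]] dict_keys(['color', 'mtx', 'world_from_camera'])
top [[435.7, 0.0, 262.2], [0.0, 435.7, 198.7], [0.0, 0.0, 1.0]] [[-0.017, 0.996, -0.086, 0.477], [-1.0, -0.017, 0.002, -0.231], [0.0, 0.086, 0.996, 1.139], [0.0, 0.0, 0.0, 1.0]] dict_keys(['color', 'mtx', 'world_from_camera'])
```

View pics/scene0.png

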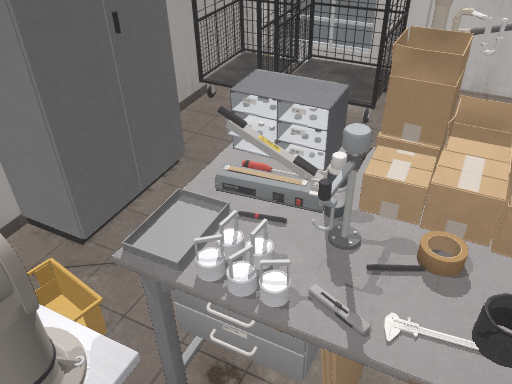

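View pics/top0.png

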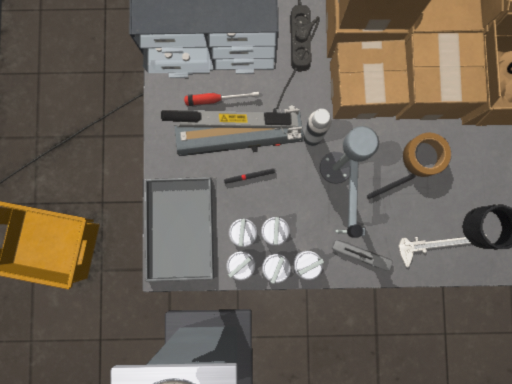

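```bash
cat > h.py <<'E'
from station import bot
import cv2,numpy as np
from scipy.spatial.transform import Rotation as R
def ray(c,px,z,T=None):
    T=c["world_from_camera"] if T is None else T
    M=c["mtx"];d=np.array([(px[0]-M[0,2])/M[0,0],-(px[1]-M[1,2])/M[1,1],-1])
    d=T[:3,:3]@d;p=T[:3,3];return p+d*(z-p[2])/d[2]
def proj(c,P,T=None):
    T=c["world_from_camera"] if T is None else T
    q=T[:3,:3].T@(np.array(P)-T[:3,3]);M=c["mtx"]
    return np.array([M[0,2]+M[0,0]*q[0]/-q[2],M[1,2]-M[1,1]*q[1]/-q[2]])
def tool():
    o=bot.get_obs();T=np.eye(4);w,x,y,z=o["tool_rot"];T[:3,:3]=R.from_quat([x,y,z,w]).as_matrix();T[:3,3]=o["eef_pos"];return o,T
E
python3 - <<'E'
from h import *
c=bot.read_camera("top")
for p in[(243,232),(275,231),(240,266),(276,268),(309,265)]:print(p,ray(c,p,.05)[:2].round(3))
for p in[(147,181),(210,180),(213,278),(150,283)]:print('tray',ray(c,p,.026)[:2].round(3))
print('post',ray(c,(335,167),0)[:2].round(3),ray(c,(361,143),.322)[:2].round(3),'knob',ray(c,(355,230),.287)[:2].round(3))
im=c["color"][215:290,220:330,::-1];cv2.imwrite("pics/crop.png",cv2.resize(im,None,fx=7,fy=7,interpolation=2))
E
```

```text
(243, 232) [ 0.488 -0.184]
(275, 231) [ 0.489 -0.264]
(240, 266) [ 0.404 -0.175]
(276, 268) [ 0.398 -0.264]
(309, 265) [ 0.404 -0.346]
tray [0.623 0.063]
tray [ 0.623 -0.099]
tray [ 0.373 -0.105]
tray [0.364 0.054]
post [ 0.655 -0.427] [ 0.65  -0.422] knob [ 0.486 -0.413]
```

View pics/crop.png

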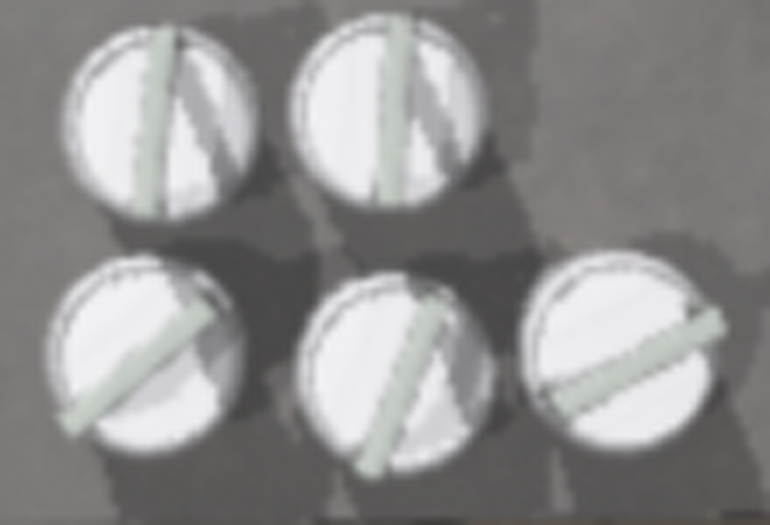

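```bash
cat >> h.py <<'E'
def bar(c,a,b,z=.11):
    a,b=ray(c,a,z),ray(c,b,z);m=(a+b)/2;d=a-b
    return m[:2],np.degrees(np.arctan2(d[1],d[0]))%180,np.linalg.norm(d)
def rel(P,barang=None,T=None):
    """shift in tool axes to P, turn (deg, tool z) so that tool x lies along barang (mod 180)"""
    if T is None:o,T=tool()
    s=T[:3,:3].T@(np.array(P)-T[:3,3]); x=T[:3,0]; cur=np.degrees(np.arctan2(x[1],x[0]))
    t=None if barang is None else ((cur-barang)+90)%180-90
    print("P",np.round(P,3),"shift mm",(s*1000).round(1),"rowsN",np.ceil(np.linalg.norm(s)/.05),"curx",cur.round(1),"turn",None if t is None else round(t,1))
E
python3 - <<'E'
from h import *
c=bot.read_camera("top")
f=lambda u,v:(220+u/7-.5+.07,215+v/7-.5+.07)
for n,a,b in[("A",(162,30),(148,215)),("B",(402,18),(390,203)),("C",(208,308),(68,427)),("D",(437,296),(370,470)),("E",(715,320),(560,405))]:
    m,an,l=bar(c,f(*a),f(*b));print(n,m.round(3),an.round(1),l.round(3));rel([*m,.2],an)
rel([.5,.2,.25])
o,T=tool();print(T[:3,:3].round(2).tolist())
E
```

```text
A [ 0.487 -0.183] 174.9 0.062
P [ 0.487 -0.183  0.2  ] shift mm [-518.7 -717.8   45.5] rowsN 18.0 curx 164.1 turn -10.8
B [ 0.49  -0.264] 175.2 0.062
P [ 0.49  -0.264  0.2  ] shift mm [-543.4 -795.1   45.6] rowsN 20.0 curx 164.1 turn -11.0
C [ 0.406 -0.177] 129.2 0.061
P [ 0.406 -0.177  0.2  ] shift mm [-438.4 -733.7   45.6] rowsN 18.0 curx 164.1 turn 34.9
D [ 0.399 -0.265] 157.6 0.062
P [ 0.399 -0.265  0.2  ] shift mm [-456.3 -820.7   45.6] rowsN 19.0 curx 164.1 turn 6.5
E [ 0.404 -0.344] 117.4 0.059
P [ 0.404 -0.344  0.2  ] shift mm [-482.9 -894.6   45.7] rowsN 21.0 curx 164.1 turn 46.7
P [0.5  0.2  0.25] shift mm [-426.3 -345.6   -4.9] rowsN 11.0 curx 164.1 turn None
[[-0.96, 0.27, -0.0], [0.27, 0.96, -0.0], [-0.0, -0.0, -1.0]]
```

```bash
python3 -m inch '[[-0.036,-0.029,0,0],[-0.036,-0.029,0,0],[-0.036,-0.029,0,0],[-0.036,-0.029,0,0],[-0.036,-0.029,0,0],[-0.036,-0.029,0,0],[-0.036,-0.029,0,0],[-0.036,-0.029,0,0],[-0.036,-0.029,0,0],[-0.036,-0.029,0,0],[-0.036,-0.029,0,0],[-0.03,-0.027,0,0]]' 0.045 30
python3 -m inch '[[-0.010,-0.042,0,0],[-0.010,-0.041,0,0],[-0.010,-0.041,0,0],[-0.010,-0.041,0,0],[-0.010,-0.041,0,0],[-0.010,-0.041,0,0],[-0.010,-0.041,0,0],[-0.010,-0.041,0,0],[-0.012,-0.043,0,0],[0,0,0,-5.4],[0,0,0,-5.4],[0,0,0,0]]'
python3 - <<'E'
from h import *
rel([.487,-.183,.1],174.9)
c=bot.read_camera("top");cv2.imwrite("pics/t1.png",c["color"][:,:,::-1])
c=bot.read_camera("wrist");cv2.imwrite("pics/w1.png",c["color"][:,:,::-1])
print(c["hand_eye"].round(3).tolist(),bot.get_obs()["q"])
E
```

```text
t: 1.4
eef_pos: [0.5009, 0.1978, 0.2454]
tool_rot: [0.0, 0.139, 0.99, -0.0]
contact_force: [0.3, 0.3, -0.4]
gripper_width: 0.527
grasp_force: 0.0
t: 2.6
eef_pos: [0.4863, -0.1832, 0.2452]
tool_rot: [-0.0, 0.044, 0.999, 0.0]
contact_force: [-0.9, -0.4, -0.7]
gripper_width: 0.529
grasp_force: 0.0
P [ 0.487 -0.183  0.1  ] shift mm [ -0.7   0.3 145.2] rowsN 3.0 curx 174.9 turn 0.0
[[-0.0, 0.946, 0.326, 0.082], [1.0, 0.0, -0.0, 0.001], [-0.0, 0.326, -0.946, -0.129], [0.0, 0.0, 0.0, 1.0]] [-0.14232723  0.22975261  0.4493701   1.94781551 -0.11880864  0.98962095
  1.8424708 ]
```

View pics/w1.png

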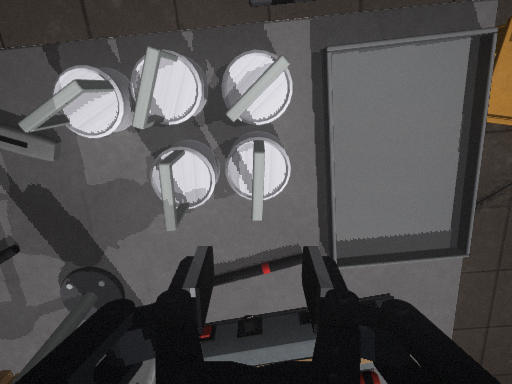

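```bash
python3 - <<'E'
from h import *
o,T=tool();c=bot.read_camera("wrist");W=T@c["hand_eye"]
a,b=ray(c,(258.5,142),.11,W),ray(c,(258,219),.11,W);print(a,b,(a+b)/2)
for p in[(334,53),(494,33),(336,262),(470,255)]:print(ray(c,p,.026,W)[:2].round(3))
E
python3 -m inch '[[0,0,0.04,0],[0,0,0.04,0],[0,0,0.035,0],[0,0,0.03,0],[0,0,0,0],[0,0,0,0],[0,0,0,0]]' 0.045 40
python3 -m inch '[[0,0,0,0],[0,0,0,0],[0,0,0,0],[0,0,0,0],[0,0,0,0],[0,0,0,0]]' 0 40
python3 -m inch '[[0,0,-0.02,0],[0,0,-0.04,0],[0,0,-0.04,0],[0,0,0,0],[0,0,0,0],[0,0,0,0],[0,0,0,0],[0,0,0,0]]' 
python3 -m inch '[[0,0,0,0],[0,0,0,0]]'
```

```text
[ 0.4488503  -0.17753298  0.11      ] [ 0.51833151 -0.18424306  0.11      ] [ 0.4835909  -0.18088802  0.11      ]
[ 0.38  -0.095]
[0.377 0.063]
[ 0.622 -0.095]
[0.627 0.071]
t: 3.45
eef_pos: [0.4877, -0.1832, 0.1019]
tool_rot: [0.001, 0.044, 0.999, -0.0]
contact_force: [-0.3, -1.4, 0.4]
gripper_width: 0.526
grasp_force: 0.0
t: 4.05
eef_pos: [0.4873, -0.1831, 0.1014]
tool_rot: [0.001, 0.044, 0.999, 0.0]
contact_force: [-1.7, 0.8, 6.6]
gripper_width: 0.109
grasp_force: 39.6
t: 4.85
eef_pos: [0.4858, -0.1827, 0.1992]
tool_rot: [-0.001, 0.044, 0.999, 0.0]
contact_force: [-0.4, -0.3, -1.6]
gripper_width: 0.11
grasp_force: 39.3
t: 5.05
eef_pos: [0.4863, -0.1829, 0.1999]
tool_rot: [-0.0, 0.044, 0.999, -0.0]
contact_force: [-0.3, -0.1, -1.6]
gripper_width: 0.105
grasp_force: 39.3
```

Run:
```python
from h import *
z=[]
for i in range(8):
    bot.read_camera("wrist");z.append(bot.get_obs()["contact_force"][2])
print(np.round(z,2))
rel([.557,.021,.2],180)
```

```text
[-2.35 -0.96 -2.24 -2.08 -2.2  -1.32 -1.4  -0.87]
P [0.557 0.021 0.2  ] shift mm [-52.2 209.3   0.3] rowsN 5.0 curx 174.9 turn -5.1
```

```bash
python3 -m inch '[[-0.01,0.042,0,0],[-0.01,0.042,0,0],[-0.01,0.042,0,0],[-0.011,0.042,0,-2.5],[-0.011,0.041,0,-2.6],[0,0,0,0],[0,0,0.04,0],[0,0,0.03,0],[0,0,0.012,0],[0,0,0.005,0],[0,0,0.003,0],[0,0,0,0]]' 
python3 -m inch '[[0,0,0,0],[0,0,0,0],[0,0,0,0]]' 0.035
python3 -m inch '[[0,0,-0.03,0],[0,0,-0.05,0],[0,0,-0.05,0],[0,0,-0.03,0],[0,0,0,0]]'
python3 - <<'E'
from h import *
rel([.406,-.177,.25],129.2)
c=bot.read_camera("top");cv2.imwrite("pics/t2.png",cv2.resize(c["color"][150:300,130:330,::-1],None,fx=4,fy=4,interpolation=2))
E
```

```text
t: 6.65
eef_pos: [0.5557, 0.0212, 0.1112]
tool_rot: [0.001, -0.0, 1.0, 0.0]
contact_force: [0.2, -0.4, -1.1]
gripper_width: 0.106
grasp_force: 39.4
t: 6.95
eef_pos: [0.5556, 0.0214, 0.1111]
tool_rot: [0.001, -0.0, 1.0, 0.0]
contact_force: [0.8, -0.2, 0.8]
gripper_width: 0.407
grasp_force: 0.0
t: 7.45
eef_pos: [0.5578, 0.0213, 0.2758]
tool_rot: [0.005, -0.0, 1.0, 0.001]
contact_force: [-0.3, -1.1, -0.1]
gripper_width: 0.414
grasp_force: 0.0
P [ 0.406 -0.177  0.25 ] shift mm [ 152.1 -198.3   23.8] rowsN 6.0 curx -180.0 turn 50.8
```

View pics/t2.png

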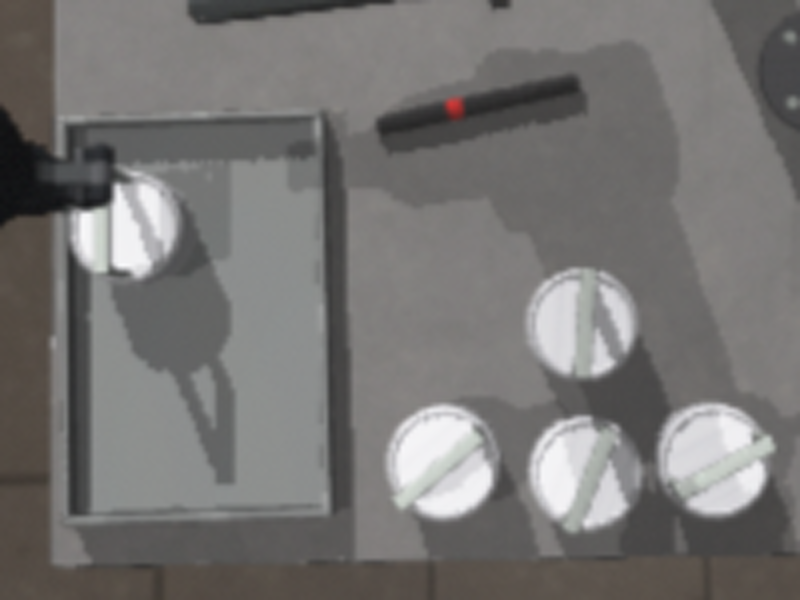

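```bash
python3 - <<'E'
from h import *
c=bot.read_camera("top")
print(ray(c,(160.2,205.9),.055), ray(c,(130+66/4,180),.026), ray(c,(130+328/4,180),.026), ray(c,(130+90/4,230),.005))
E
python3 -m inch '[[0.025,-0.033,0.005,0],[0.025,-0.033,0.005,0],[0.025,-0.033,0.005,0],[0.025,-0.033,0.005,0],[0.026,-0.033,0.004,0],[0.026,-0.033,0,0],[0,0,0,8.5],[0,0,0,8.5],[0,0,0,8.5],[0,0,0,8.5],[0,0,0,8.5],[0,0,0,8.3]]' 0.045
python3 - <<'E'
from h import *
rel([.406,-.177,.101],129.2)
E
```

```text
[0.55612618 0.02177759 0.055     ] [0.62568351 0.06402946 0.026     ] [ 0.62286017 -0.10456651  0.026     ] [0.49737923 0.05323555 0.005     ]
t: 8.75
eef_pos: [0.4021, -0.1765, 0.2449]
tool_rot: [-0.001, 0.431, 0.902, -0.001]
contact_force: [-1.2, 0.3, -0.5]
gripper_width: 0.529
grasp_force: 0.0
P [ 0.406 -0.177  0.101] shift mm [ -3.2   3.  143.9] rowsN 3.0 curx 128.9 turn -0.3
```

```bash
python3 -m inch '[[-0.003,0.003,0.04,0],[0,0,0.04,0],[0,0,0.035,0],[0,0,0.029,0],[0,0,0,0],[0,0,0,0]]' 0.045 40
python3 -m inch '[[0,0,0,0],[0,0,0,0],[0,0,0,0],[0,0,0,0],[0,0,0,0],[0,0,0,0]]' 0 40
python3 -m inch '[[0,0,-0.02,0],[0,0,-0.04,0],[0,0,-0.04,0],[0,0,-0.03,0],[0,0,0,0],[0,0,0,0],[0,0,0,0],[0,0,0,0]]'
python3 - <<'E'
from h import *
z=[]
for i in range(8):
    bot.read_camera("wrist");z.append(bot.get_obs()["contact_force"][2])
print(np.round(z,2),np.mean(z))
rel([.437,.02,.23],180)
E
```

```text
t: 9.35
eef_pos: [0.4064, -0.1773, 0.1019]
tool_rot: [-0.001, 0.429, 0.903, -0.001]
contact_force: [0.1, 0.0, 0.7]
gripper_width: 0.532
grasp_force: 0.0
t: 9.95
eef_pos: [0.4078, -0.1779, 0.1033]
tool_rot: [0.001, 0.429, 0.903, 0.0]
contact_force: [-2.8, -0.7, 7.2]
gripper_width: 0.106
grasp_force: 42.2
t: 10.75
eef_pos: [0.4064, -0.177, 0.231]
tool_rot: [-0.001, 0.429, 0.903, -0.001]
contact_force: [0.1, -0.7, -2.1]
gripper_width: 0.106
grasp_force: 40.9
[-2.07 -1.68 -1.52 -1.73 -1.69 -1.06 -0.87 -2.26] -1.6095505731100916
P [0.437 0.02  0.23 ] shift mm [134.  147.8   2.1] rowsN 4.0 curx 129.2 turn -50.8
```

```bash
python3 -m inch '[[0.027,0.03,0,0],[0.027,0.03,0,0],[0.027,0.03,0,0],[0.027,0.03,0,0],[0.026,0.028,0,0],[0,0,0,-8.5],[0,0,0,-8.5],[0,0,0,-8.5],[0,0,0,-8.5],[0,0,0,-8.5],[0,0,0,-8.3],[0,0,0,0]]'
python3 -m inch '[[0,0,0.04,0],[0,0,0.04,0],[0,0,0.025,0],[0,0,0.01,0],[0,0,0.005,0],[0,0,0.002,0],[0,0,0,0],[0,0,0,0]]'
python3 -m inch '[[0,0,0,0],[0,0,0,0],[0,0,0,0]]' 0.035
python3 -m inch '[[0,0,-0.03,0],[0,0,-0.05,0],[0,0,-0.05,0],[0,0,-0.02,0],[0,0,0,0]]'
python3 - <<'E'
from h import *
rel([.399,-.265,.25],157.6)
c=bot.read_camera("top");cv2.imwrite("pics/t3.png",cv2.resize(c["color"][150:300,130:330,::-1],None,fx=4,fy=4,interpolation=2))
E
```

```text
t: 12.35
eef_pos: [0.4372, 0.0201, 0.2323]
tool_rot: [-0.0, -0.001, 1.0, 0.0]
contact_force: [-0.7, -0.4, -2.2]
gripper_width: 0.107
grasp_force: 40.9
t: 13.15
eef_pos: [0.438, 0.0203, 0.1112]
tool_rot: [0.001, -0.0, 1.0, 0.0]
contact_force: [-0.3, -0.9, -2.6]
gripper_width: 0.101
grasp_force: 40.9
t: 13.45
eef_pos: [0.4376, 0.0202, 0.1107]
tool_rot: [0.0, -0.0, 1.0, 0.0]
contact_force: [-0.5, -0.4, -0.5]
gripper_width: 0.409
grasp_force: 0.0
t: 13.95
eef_pos: [0.4393, 0.0205, 0.2637]
tool_rot: [0.003, -0.0, 1.0, 0.001]
contact_force: [-0.3, 0.7, -0.7]
gripper_width: 0.411
grasp_force: 0.0
P [ 0.399 -0.265  0.25 ] shift mm [  40.5 -285.5   12.7] rowsN 6.0 curx -180.0 turn 22.4
```

View pics/t3.png

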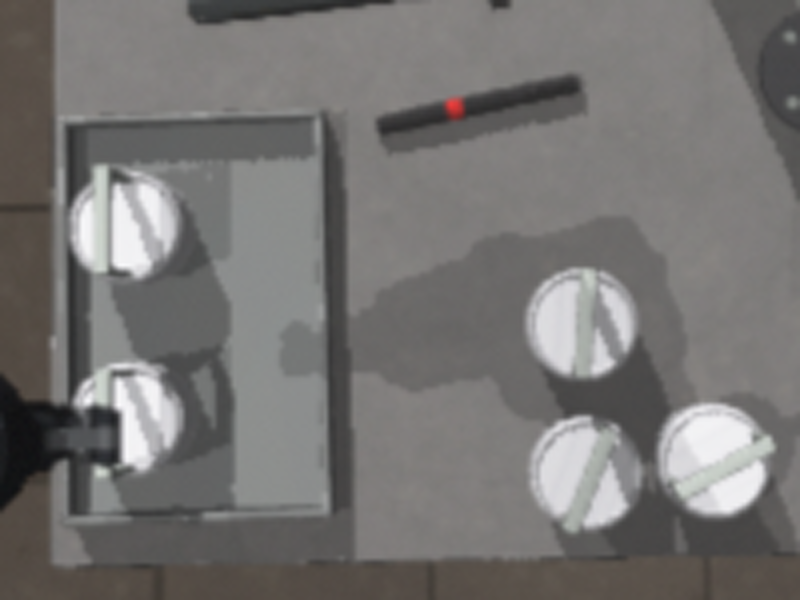

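```bash
python3 -m inch '[[0.006,-0.041,0,0],[0.006,-0.041,0,0],[0.006,-0.041,0,0],[0.006,-0.041,0,0],[0.006,-0.041,0,0],[0.006,-0.041,0,0],[0.0045,-0.0395,0,0],[0,0,0,7.5],[0,0,0,7.5],[0,0,0,7.4],[0,0,0,0]]' 0.045
python3 - <<'E'
from h import *
rel([.399,-.265,.1015],157.6)
E
python3 -m inch '[[0,0,0.04,0],[0,0,0.04,0],[0,0,0.04,0],[0,0,0.035,0],[0,0,0.007,0],[0,0,0,0],[0,0,0,0]]' 0.045 40
python3 -m inch '[[0,0,0,0],[0,0,0,0],[0,0,0,0],[0,0,0,0],[0,0,0,0],[0,0,0,0]]' 0 40
python3 -m inch '[[0,0,-0.02,0],[0,0,-0.04,0],[0,0,-0.04,0],[0,0,-0.03,0],[0,0,0,0],[0,0,0,0],[0,0,0,0],[0,0,0,0]]'
python3 - <<'E'
from h import *
z=[]
for i in range(8):
    bot.read_camera("wrist");z.append(bot.get_obs()["contact_force"][2])
print(np.round(z,2),np.mean(z))
rel([.557,-.06,.23],180)
E
```

```text
t: 15.1
eef_pos: [0.396, -0.265, 0.2588]
tool_rot: [-0.002, 0.195, 0.981, -0.0]
contact_force: [0.4, 0.1, -0.6]
gripper_width: 0.527
grasp_force: 0.0
P [ 0.399 -0.265  0.102] shift mm [ -3.3   1.3 157.3] rowsN 4.0 curx 157.6 turn -0.0
t: 15.8
eef_pos: [0.3975, -0.2659, 0.0993]
tool_rot: [0.001, 0.193, 0.981, -0.0]
contact_force: [0.7, 0.0, 0.0]
gripper_width: 0.524
grasp_force: 0.0
t: 16.4
eef_pos: [0.3977, -0.2655, 0.0995]
tool_rot: [0.001, 0.194, 0.981, 0.0]
contact_force: [-1.3, 0.8, 7.1]
gripper_width: 0.11
grasp_force: 39.2
t: 17.2
eef_pos: [0.3958, -0.2647, 0.2267]
tool_rot: [-0.002, 0.194, 0.981, 0.0]
contact_force: [-0.5, 0.5, -5.4]
gripper_width: 0.105
grasp_force: 40.3
[-5.85 -5.1  -5.89 -4.9  -5.47 -5.54 -4.6  -5.55] -5.361853351188609
P [ 0.557 -0.06   0.23 ] shift mm [-69.9 250.9  -1.9] rowsN 6.0 curx 157.6 turn -22.4
```

```bash
python3 -m inch '[[0,0,0.04,0],[0,0,0.04,0],[0,0,0.03,0],[0,0,0.012,0],[0,0,0.005,0],[0,0,0.002,0],[0,0,0,0],[0,0,0,0],[0,0,0,0]]'
python3 -m inch '[[0,0,0,0],[0,0,0,0],[0,0,0,0]]' 0.035
python3 -m inch '[[0,0,-0.03,0],[0,0,-0.05,0],[0,0,-0.05,0],[0,0,-0.02,0],[0,0,0,0]]'
python3 - <<'E'
from h import *
c=bot.read_camera("top");cv2.imwrite("pics/t4.png",cv2.resize(c["color"][190:300,200:340,::-1],None,fx=5,fy=5,interpolation=2))
rel([.49,-.264,.25],175.2)
E
```

```text
t: 18.5
eef_pos: [0.3976, -0.2656, 0.1002]
tool_rot: [0.001, 0.194, 0.981, -0.0]
contact_force: [0.2, 0.6, -4.6]
gripper_width: 0.11
grasp_force: 40.3
t: 18.8
eef_pos: [0.3974, -0.2657, 0.0998]
tool_rot: [0.001, 0.194, 0.981, -0.0]
contact_force: [-0.5, -0.6, 0.6]
gripper_width: 0.41
grasp_force: 0.0
t: 19.3
eef_pos: [0.3988, -0.2665, 0.2526]
tool_rot: [0.004, 0.194, 0.981, 0.0]
contact_force: [-0.4, 0.9, 0.5]
gripper_width: 0.41
grasp_force: 0.0
P [ 0.49  -0.264  0.25 ] shift mm [-84.6  36.5   1. ] rowsN 2.0 curx 157.7 turn -17.5
```

View pics/t4.png

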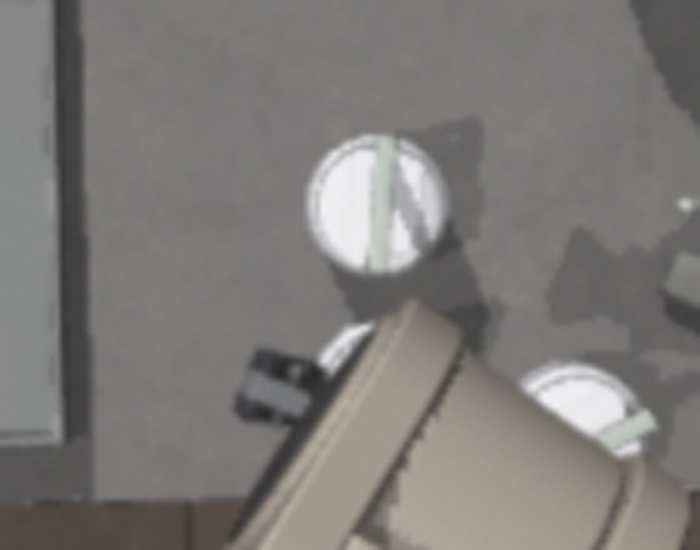

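```bash
python3 -m inch '[[-0.028,0.012,0,0],[-0.028,0.012,0,0],[-0.029,0.0125,0,0],[0,0,0,-6],[0,0,0,-6],[0,0,0,-5.5],[0,0,0,0]]' 0.045
python3 - <<'E'
from h import *
rel([.49,-.264,.101],175.2)
E
python3 -m inch '[[0,0,0.04,0],[0,0,0.04,0],[0,0,0.04,0],[0,0,0.03,0],[0,0,0,0],[0,0,0,0],[0,0,0,0]]' 0.045 40
python3 -m inch '[[0,0,0,0],[0,0,0,0],[0,0,0,0],[0,0,0,0],[0,0,0,0],[0,0,0,0]]' 0 40
python3 -m inch '[[0,0,-0.02,0],[0,0,-0.04,0],[0,0,-0.04,0],[0,0,-0.03,0],[0,0,0,0],[0,0,0,0],[0,0,0,0],[0,0,0,0]]'
python3 - <<'E'
from h import *
z=[]
for i in range(8):
    bot.read_camera("wrist");z.append(bot.get_obs()["contact_force"][2])
print(np.mean(z))
rel([.557,-.06,.23],180)
E
```

```text
t: 20.05
eef_pos: [0.4886, -0.2637, 0.2476]
tool_rot: [-0.001, 0.042, 0.999, 0.0]
contact_force: [0.1, -0.1, -0.7]
gripper_width: 0.53
grasp_force: 0.0
P [ 0.49  -0.264  0.101] shift mm [ -1.8  -0.3 146.6] rowsN 3.0 curx 175.2 turn -0.0
t: 20.75
eef_pos: [0.4903, -0.2647, 0.1007]
tool_rot: [0.001, 0.043, 0.999, -0.0]
contact_force: [-0.3, 0.1, 0.4]
gripper_width: 0.53
grasp_force: 0.0
t: 21.35
eef_pos: [0.4901, -0.2643, 0.1004]
tool_rot: [0.001, 0.042, 0.999, -0.0]
contact_force: [-1.2, 0.9, 7.3]
gripper_width: 0.108
grasp_force: 39.7
t: 22.15
eef_pos: [0.4885, -0.2634, 0.2278]
tool_rot: [-0.001, 0.042, 0.999, 0.0]
contact_force: [0.7, 0.1, -2.3]
gripper_width: 0.106
grasp_force: 39.4
-1.8172568801219913
P [ 0.557 -0.06   0.23 ] shift mm [-50.1 209.   -0.9] rowsN 5.0 curx 175.1 turn -4.9
```

```bash
python3 -m inch '[[-0.01,0.042,0,0],[-0.01,0.042,0,0],[-0.01,0.042,0,0],[-0.01,0.042,0,-2.5],[-0.01,0.041,0,-2.4],[0,0,0,0],[0,0,0.04,0],[0,0,0.04,0],[0,0,0.025,0],[0,0,0.01,0],[0,0,0.004,0],[0,0,0,0]]'
python3 -m inch '[[0,0,0,0],[0,0,0,0],[0,0,0,0],[0,0,0,0]]' 0.035
python3 -m inch '[[0,0,-0.03,0],[0,0,-0.05,0],[0,0,-0.05,0],[0,0,-0.02,0],[0,0,0,0]]'
python3 - <<'E'
from h import *
rel([.404,-.344,.25],117.4)
c=bot.read_camera("top");cv2.imwrite("pics/t5.png",cv2.resize(c["color"][150:300,130:330,::-1],None,fx=4,fy=4,interpolation=2))
E
```

```text
t: 23.75
eef_pos: [0.5558, -0.0598, 0.1109]
tool_rot: [0.0, -0.0, 1.0, -0.0]
contact_force: [0.3, -0.7, -2.1]
gripper_width: 0.108
grasp_force: 39.5
t: 24.15
eef_pos: [0.5556, -0.0594, 0.1109]
tool_rot: [0.001, -0.0, 1.0, 0.0]
contact_force: [-0.6, 0.4, 0.2]
gripper_width: 0.411
grasp_force: 0.0
t: 24.65
eef_pos: [0.5572, -0.0597, 0.2641]
tool_rot: [0.004, -0.0, 1.0, 0.001]
contact_force: [0.2, 0.4, 0.1]
gripper_width: 0.411
grasp_force: 0.0
P [ 0.404 -0.344  0.25 ] shift mm [ 153.5 -284.2   12.7] rowsN 7.0 curx -180.0 turn 62.6
```

View pics/t5.png

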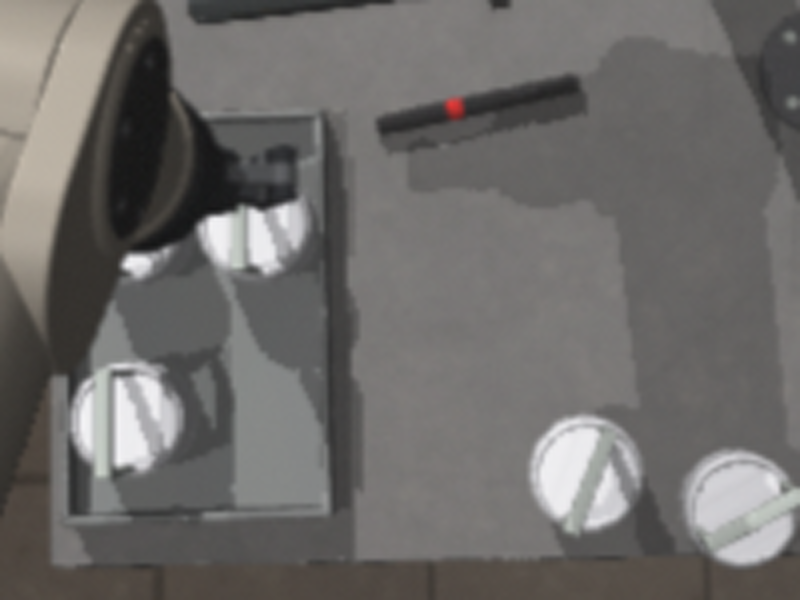

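Run:
```python
from h import *
c=bot.read_camera("top");im=c["color"].astype(int)
m=(im[...,1]-im[...,2]>6)&(im[...,1]-im[...,0]>3)&(im[...,1]>110)
m[:, :265]=0;m[:250]=0;m[300:]=0;m[:,340:]=0
n,l,s,ce=cv2.connectedComponentsWithStats(m.astype(np.uint8))
for i in range(1,n):
    if s[i,4]<15: continue
    ys,xs=np.where(l==i);(cx,cy),wh,a=cv2.minAreaRect(np.c_[xs,ys].astype(np.float32))
    P=np.c_[xs,ys]-[xs.mean(),ys.mean()];v=np.linalg.svd(P,full_matrices=False)[2][0];L=np.abs(P@v).max()
    ctr=np.array([xs.mean(),ys.mean()]);print(ctr,s[i,4],[np.round(x,3) for x in bar(c,ctr+v*L,ctr-v*L)])
cv2.imwrite("pics/t6.png",cv2.resize(c["color"][240:300,260:340,::-1],None,fx=8,fy=8,interpolation=2))
```

```text
(no output)
```

View pics/t6.png

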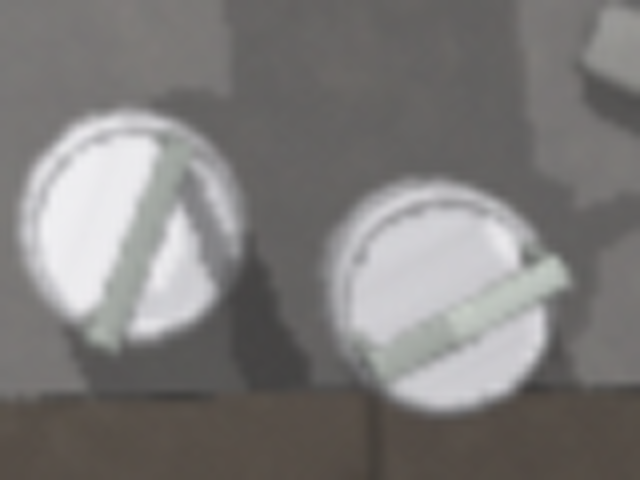

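Run:
```python
from h import *
c=bot.read_camera("top");f=lambda u,v:(260+u/8-.44,240+v/8-.44)
m,a,l=bar(c,f(566,268),f(378,370));print(m,a,l,ray(c,f(437,294),.05))
rel([*m,.25],a)
m,a,l=bar(c,f(178,140),f(104,342));print(m,a,l)
```

```text
[ 0.3738439 -0.3612599] 117.08998307375722 0.06252749488757132 [ 0.37564498 -0.35819534  0.05      ]
P [ 0.374 -0.361  0.25 ] shift mm [ 180.9 -302.     9.6] rowsN 8.0 curx -179.9 turn 63.0
[ 0.39804077 -0.26512832] 158.58203726852585 0.06238657575973894
```

```bash
python3 -m inch '[[0.023,-0.038,0,0],[0.023,-0.038,0,0],[0.023,-0.038,0,0],[0.023,-0.038,0,0],[0.023,-0.038,0,0],[0.022,-0.038,0,0],[0.022,-0.037,0,0],[0.022,-0.037,0,0],[0,0,0,0]]' 0.045
python3 -m inch '[[0,0,0,7.9],[0,0,0,7.9],[0,0,0,7.9],[0,0,0,7.9],[0,0,0,7.9],[0,0,0,7.9],[0,0,0,7.8],[0,0,0,7.8],[0,0,0,0]]'
python3 - <<'E'
from h import *
rel([.374,-.360,.101],117.1)
E
```

```text
t: 25.7
eef_pos: [0.3692, -0.3662, 0.2593]
tool_rot: [-0.002, 0.005, 1.0, -0.001]
contact_force: [-0.2, -0.0, 0.5]
gripper_width: 0.531
grasp_force: 0.0
t: 26.6
eef_pos: [0.3743, -0.3604, 0.2589]
tool_rot: [-0.001, 0.522, 0.853, -0.0]
contact_force: [-0.3, -0.6, 0.7]
gripper_width: 0.527
grasp_force: 0.0
P [ 0.374 -0.36   0.101] shift mm [  0.2   0.3 157.9] rowsN 4.0 curx 117.0 turn -0.1
```

```bash
python3 -m inch '[[0,0,0.04,0],[0,0,0.04,0],[0,0,0.04,0],[0,0,0.03,0],[0,0,0.007,0],[0,0,0,0],[0,0,0,0]]' 0.045 40
python3 -m inch '[[0,0,0,0],[0,0,0,0],[0,0,0,0],[0,0,0,0],[0,0,0,0],[0,0,0,0]]' 0 40
python3 -m inch '[[0,0,-0.02,0],[0,0,-0.04,0],[0,0,-0.04,0],[0,0,-0.04,0],[0,0,-0.03,0],[0,0,0,0],[0,0,0,0],[0,0,0,0],[0,0,0,0]]'
python3 - <<'E'
from h import *
z=[]
for i in range(6):
    bot.read_camera("wrist");z.append(bot.get_obs()["contact_force"][2])
print(np.mean(z))
rel([.437,-.06,.26],180)
E
```

```text
t: 27.3
eef_pos: [0.3749, -0.3622, 0.1044]
tool_rot: [0.001, 0.522, 0.853, -0.0]
contact_force: [0.4, -1.8, 0.2]
gripper_width: 0.528
grasp_force: 0.0
t: 27.9
eef_pos: [0.3744, -0.3623, 0.1041]
tool_rot: [0.001, 0.522, 0.853, -0.0]
contact_force: [-2.3, -0.1, 7.0]
gripper_width: 0.103
grasp_force: 42.3
t: 28.8
eef_pos: [0.3738, -0.3608, 0.2719]
tool_rot: [-0.001, 0.522, 0.853, -0.0]
contact_force: [-0.2, -0.1, -2.2]
gripper_width: 0.105
grasp_force: 41.2
-2.048175108356192
P [ 0.437 -0.06   0.26 ] shift mm [240. 193.  13.] rowsN 7.0 curx 117.0 turn -63.0
```

```bash
python3 -m inch '[[0.03,0.024,0,0],[0.03,0.024,0,0],[0.03,0.024,0,0],[0.03,0.024,0,0],[0.03,0.024,0,0],[0.03,0.024,0,0],[0.03,0.024,0,0],[0.03,0.025,0,0],[0,0,0,0]]'
python3 -m inch '[[0,0,0,-7.9],[0,0,0,-7.9],[0,0,0,-7.9],[0,0,0,-7.9],[0,0,0,-7.9],[0,0,0,-7.9],[0,0,0,-7.8],[0,0,0,-7.8],[0,0,0,0],[0,0,0,0]]'
python3 - <<'E'
from h import *
rel([.437,-.06,.1105],180)
E
```

```text
t: 30.0
eef_pos: [0.4383, -0.0548, 0.2734]
tool_rot: [-0.0, 0.519, 0.855, 0.001]
contact_force: [-0.6, -0.5, -1.7]
gripper_width: 0.104
grasp_force: 41.2
t: 31.0
eef_pos: [0.4371, -0.0605, 0.2733]
tool_rot: [-0.0, 0.002, 1.0, -0.0]
contact_force: [0.2, 0.3, -1.9]
gripper_width: 0.105
grasp_force: 41.2
P [ 0.437 -0.06   0.11 ] shift mm [1.000e-01 5.000e-01 1.628e+02] rowsN 4.0 curx 179.8 turn -0.2
```

```bash
python3 -m inch '[[0,0,0.045,0],[0,0,0.045,0],[0,0,0.04,0],[0,0,0.02,0],[0,0,0.008,0],[0,0,0.005,0],[0,0,0,0],[0,0,0,0],[0,0,0,0]]'
python3 -m inch '[[0,0,0,0],[0,0,0,0],[0,0,0,0],[0,0,0,0]]' 0.035
python3 -m inch '[[0,0,-0.03,0],[0,0,-0.05,0],[0,0,-0.05,0],[0,0,-0.03,0],[0,0,0,0]]'
python3 -m inch '[[0.006,-0.041,0,0],[0.006,-0.041,0,0],[0.006,-0.041,0,0],[0.006,-0.041,0,0],[0.0065,-0.0405,0,0],[0,0,0,7.4],[0,0,0,7.4],[0,0,0,7.2],[0,0,0,0],[0,0,0,0]]' 0.045
python3 - <<'E'
from h import *
rel([.398,-.265,.101],158)
c=bot.read_camera("scene");cv2.imwrite("pics/s1.png",cv2.resize(c["color"][90:350,100:400,::-1],None,fx=2.3,fy=2.3,interpolation=2))
c=bot.read_camera("wrist");cv2.imwrite("pics/w2.png",c["color"][:,:,::-1])
c=bot.read_camera("top");cv2.imwrite("pics/t7.png",c["color"][:,:,::-1])
E
```

```text
t: 31.9
eef_pos: [0.438, -0.0598, 0.1112]
tool_rot: [0.001, -0.0, 1.0, 0.0]
contact_force: [-0.2, 0.4, -1.9]
gripper_width: 0.105
grasp_force: 41.2
t: 32.3
eef_pos: [0.4373, -0.06, 0.1104]
tool_rot: [0.0, -0.0, 1.0, 0.0]
contact_force: [0.1, -0.5, -0.0]
gripper_width: 0.406
grasp_force: 0.0
t: 32.8
eef_pos: [0.4397, -0.0602, 0.2738]
tool_rot: [0.004, -0.0, 1.0, 0.002]
contact_force: [0.8, 0.4, -0.0]
gripper_width: 0.411
grasp_force: 0.0
t: 33.8
eef_pos: [0.4065, -0.2643, 0.2696]
tool_rot: [-0.001, 0.189, 0.982, -0.0]
contact_force: [0.3, 0.1, -0.0]
gripper_width: 0.524
grasp_force: 0.0
P [ 0.398 -0.265  0.101] shift mm [  7.5  -3.7 168.6] rowsN 4.0 curx 158.2 turn 0.2
```

View pics/s1.png

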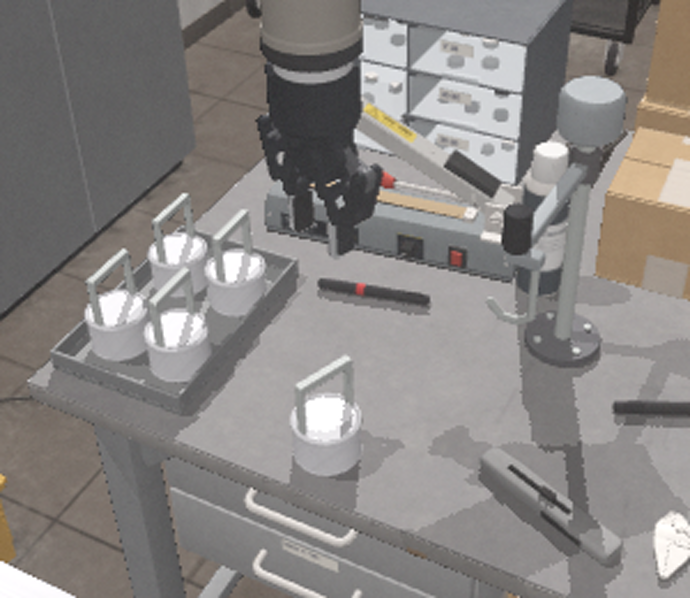

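View pics/w2.png

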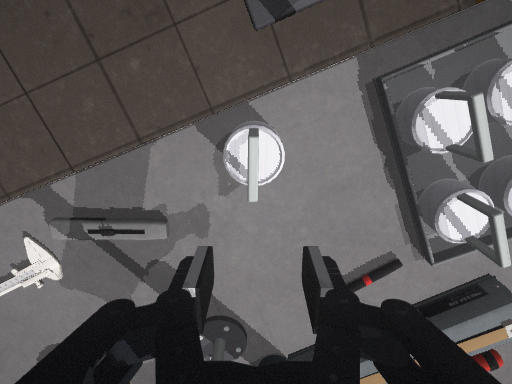

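Run:
```python
from h import *
c=bot.read_camera("top");im=cv2.cvtColor(c["color"],cv2.COLOR_RGB2GRAY)
m=(im<38).astype(np.uint8);n,l,s,ce=cv2.connectedComponentsWithStats(m[210:245,335:380])
for i in range(1,n):
    if s[i,4]>10:p=ce[i]+[335,210];print(s[i],p,ray(c,p,.287)[:2].round(4),ray(c,p,.267)[:2].round(4))
h=cv2.HoughCircles(cv2.resize(im[120:190,310:390],None,fx=4,fy=4,interpolation=2),cv2.HOUGH_GRADIENT,1,40,param1=80,param2=20,minRadius=40,maxRadius=85)
for u,v,r in h[0]:
    p=(310+u/4-.4,120+v/4-.4);print(p,r/4,ray(c,p,.322)[:2].round(4),ray(c,p,0.006)[:2].round(4))
c2=bot.read_camera("scene");p=(100+517/2.3,90+228/2.3)
print('scene knob',ray(c2,p,.267).round(4)); 
o,T=tool();cw=bot.read_camera("wrist");W=T@cw["hand_eye"]
print(bar(cw,(253,129),(253,201)) if 0 else [ray(cw,q,.11,W).round(4) for q in((253,129),(253,200))])
```

```text
[13 19  5  8 18] [349.55555556 232.66666667] [ 0.4806 -0.4019] [ 0.4807 -0.4059]
(np.float32(363.225), np.float32(141.475)) 13.9 [ 0.6531 -0.4268] [ 0.7213 -0.5023]
scene knob [ 0.4816 -0.4158  0.267 ]
[array([ 0.3634, -0.2498,  0.11  ]), array([ 0.4265, -0.2755,  0.11  ])]
```

```bash
python3 -m inch '[[0.008,-0.004,0.04,0],[0,0,0.04,0],[0,0,0.04,0],[0,0,0.035,0],[0,0,0.013,0],[0,0,0,0],[0,0,0,0]]' 0.045 60
python3 -m inch '[[0,0,0,0],[0,0,0,0],[0,0,0,0],[0,0,0,0],[0,0,0,0],[0,0,0,0]]' 0 60
python3 -m inch '[[0,0,-0.02,0],[0,0,-0.04,0],[0,0,-0.03,0],[0,0,0,0],[0,0,0,0],[0,0,0,0],[0,0,0,0]]'
python3 - <<'E'
from h import *
rel([.547,-.292,.19],128.4)
E
```

```text
t: 34.8
eef_pos: [0.3982, -0.2656, 0.1028]
tool_rot: [0.0, 0.19, 0.982, -0.0]
contact_force: [0.4, -0.0, 0.7]
gripper_width: 0.528
grasp_force: 0.0
t: 35.4
eef_pos: [0.3986, -0.266, 0.1031]
tool_rot: [0.001, 0.191, 0.982, -0.0]
contact_force: [0.2, -1.3, 8.4]
gripper_width: 0.106
grasp_force: 59.4
t: 36.1
eef_pos: [0.397, -0.2645, 0.1909]
tool_rot: [-0.001, 0.19, 0.982, 0.0]
contact_force: [0.3, 0.4, -5.0]
gripper_width: 0.107
grasp_force: 59.7
P [ 0.547 -0.292  0.19 ] shift mm [-149.4   30.6    0.5] rowsN 4.0 curx 158.0 turn 29.6
```

```bash
python3 -m inch '[[-0.03,0.006,0,0],[-0.03,0.006,0,0],[-0.03,0.006,0,0],[-0.03,0.006,0,0],[-0.029,0.0065,0,0],[0,0,0,7.4],[0,0,0,7.4],[0,0,0,7.4],[0,0,0,7.4],[0,0,0,0],[0,0,0,0]]'
python3 -m inch '[[0,0,0.04,0],[0,0,0.03,0],[0,0,0.01,0],[0,0,0.005,0],[0,0,0.003,0],[0,0,0.001,0],[0,0,0,0],[0,0,0,0]]'
python3 -m inch '[[0,0,0,0],[0,0,0,0],[0,0,0,0],[0,0,0,0]]' 0.035
python3 -m inch '[[0,0,-0.02,0],[0,0,-0.05,0],[0,0,-0.05,0],[0,0,-0.05,0],[0,0,-0.05,0],[0,0,0,0],[0,0,0,0]]'
python3 - <<'E'
from h import *
th=.065
rel([.483,-.414,.262],176.3)
c=bot.read_camera("top");cv2.imwrite("pics/t8.png",cv2.resize(c["color"][120:310,200:420,::-1],None,fx=3,fy=3,interpolation=2))
E
```

```text
t: 37.2
eef_pos: [0.5471, -0.2925, 0.191]
tool_rot: [-0.001, 0.433, 0.901, -0.0]
contact_force: [-0.1, 0.4, -5.1]
gripper_width: 0.101
grasp_force: 59.7
t: 38.0
eef_pos: [0.548, -0.293, 0.1041]
tool_rot: [0.001, 0.435, 0.901, 0.0]
contact_force: [0.5, -0.8, -5.8]
gripper_width: 0.101
grasp_force: 59.7
t: 38.4
eef_pos: [0.5478, -0.2929, 0.1037]
tool_rot: [0.0, 0.435, 0.9, -0.0]
contact_force: [0.7, 0.0, 0.2]
gripper_width: 0.409
grasp_force: 0.0
t: 39.1
eef_pos: [0.5478, -0.2931, 0.3244]
tool_rot: [0.001, 0.435, 0.9, 0.0]
contact_force: [0.2, 0.2, -1.2]
gripper_width: 0.409
grasp_force: 0.0
P [ 0.483 -0.414  0.262] shift mm [ -54.3 -126.1   62.3] rowsN 4.0 curx 128.4 turn -47.9
```

View pics/t8.png

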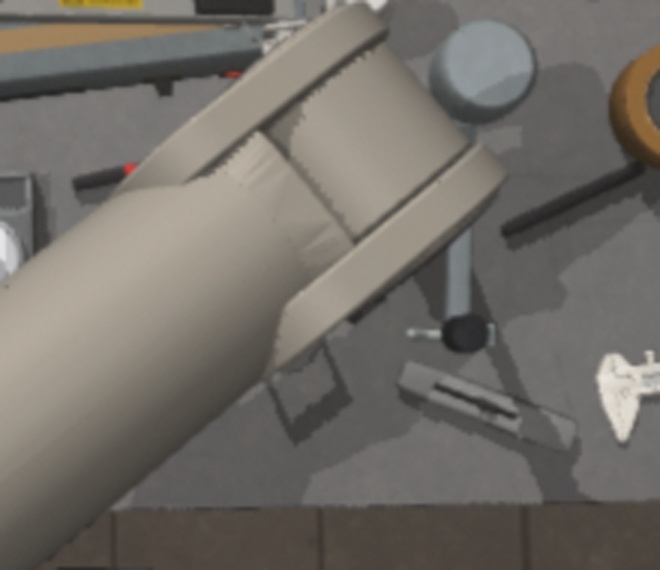

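```bash
python3 -m inch '[[-0.014,-0.031,0,0],[-0.014,-0.031,0,0],[-0.014,-0.031,0,0],[-0.0135,-0.031,0,0],[0,0,0,-8],[0,0,0,-8],[0,0,0,-8],[0,0,0,-8],[0,0,0,-8],[0,0,0,-7.9],[0,0,0,0],[0,0,0,0]]' 0.07
python3 - <<'E'
from h import *
rel([.485,-.4135,.262],176.3)
o,T=tool();c=bot.read_camera("wrist");cv2.imwrite("pics/w3.png",c["color"][:,:,::-1])
W=T@c["hand_eye"];print(proj(c,[.485,-.4135,.287],W),bot.get_obs()["q"].round(2))
E
```

```text
t: 40.35
eef_pos: [0.4845, -0.4128, 0.322]
tool_rot: [-0.001, 0.034, 0.999, 0.001]
contact_force: [0.1, -0.1, 0.2]
gripper_width: 0.816
grasp_force: 0.0
P [ 0.485 -0.414  0.262] shift mm [-0.6 -0.8 60. ] rowsN 2.0 curx 176.1 turn -0.2
[254.76776869 238.24709894] [-0.04  0.49  0.94  1.6  -0.41  1.27  2.48]
```

View pics/w3.png

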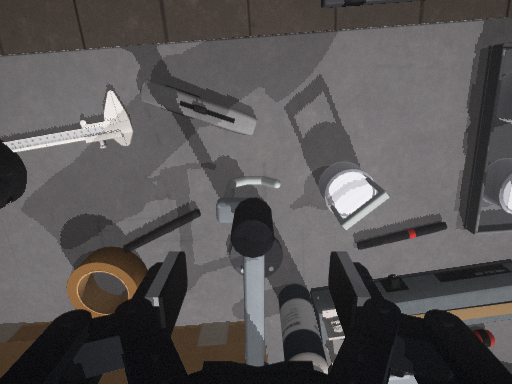

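```bash
python3 -m inch '[[-0.0005,-0.0005,0.03,0],[0,0,0.024,0],[0,0,0,0],[0,0,0,0],[0,0,0,0]]' 0.07 60
python3 -m inch '[[0,0,0,0],[0,0,0,0],[0,0,0,0],[0,0,0,0],[0,0,0,0],[0,0,0,0]]' 0 60
python3 -m inch '[[0,0,0.01,0],[0,0,0.01,0],[0,0,0.01,0],[0,0,0.01,0],[0,0,0.01,0],[0,0,0.01,0],[0,0,0.01,0],[0,0,0.01,0],[0,0,0.01,0],[0,0,0.006,0],[0,0,0,0],[0,0,0,0]]'
```

```text
t: 40.9
eef_pos: [0.4857, -0.4145, 0.2706]
tool_rot: [0.001, 0.032, 0.999, -0.001]
contact_force: [0.2, -0.5, -0.0]
gripper_width: 0.818
grasp_force: 0.0
t: 41.5
eef_pos: [0.4855, -0.414, 0.2697]
tool_rot: [0.0, 0.032, 0.999, -0.0]
contact_force: [-0.5, 1.1, 2.9]
gripper_width: 0.289
grasp_force: 58.6
t: 42.7
eef_pos: [0.4854, -0.4144, 0.1741]
tool_rot: [0.0, 0.032, 0.999, -0.0]
contact_force: [-2.7, 1.4, 8.3]
gripper_width: 0.286
grasp_force: 59.2
```

```bash
python3 -m inch '[[-0.0004,0.0119,0,4],[-0.0004,0.0119,0,4],[-0.0004,0.0119,0,4],[0,0,0,0],[0,0,0,0]]'
python3 - <<'E'
from h import *
o,T=tool();d=T[:2,3]-[.652,-.425];print(np.hypot(*d),np.arctan2(d[1],-d[0]),o["contact_force"],o["torque"])
E
```

```text
t: 43.2
eef_pos: [0.4917, -0.3791, 0.1743]
tool_rot: [0.001, 0.136, 0.991, -0.001]
contact_force: [0.6, 0.3, 8.4]
gripper_width: 0.287
grasp_force: 59.2
0.16671305239910242 0.2786236614197827 [0.56660275 0.30034464 8.37150101] [ 0.11838693  0.23567324 -0.00960954]
```

```bash
python3 -m inch '[[-0.0004,0.0119,0,4],[-0.0004,0.0119,0,4],[-0.0004,0.0119,0,4],[-0.0004,0.0119,0,4],[-0.0004,0.0119,0,4],[0,0,0,0],[0,0,0,0]]'
python3 - <<'E'
from h import *
o,T=tool();d=T[:2,3]-[.652,-.425];print(np.hypot(*d),np.arctan2(d[1],-d[0]),o["contact_force"],o["torque"])
c=bot.read_camera("scene");cv2.imwrite("pics/s2.png",cv2.resize(c["color"][110:290,210:410,::-1],None,fx=3.3,fy=3.3,interpolation=2))
E
python3 -m inch '[[-0.0003,0.009,0,3],[-0.0003,0.009,0,3],[-0.0003,0.009,0,3],[-0.0003,0.009,0,3],[-0.0003,0.009,0,3],[0,0,0,0],[0,0,0,0],[0,0,0,0]]'
python3 - <<'E'
from h import *
o,T=tool();d=T[:2,3]-[.652,-.425];print(np.hypot(*d),np.arctan2(d[1],-d[0]),o["contact_force"],o["torque"])
c=bot.read_camera("scene");cv2.imwrite("pics/s3.png",cv2.resize(c["color"][110:290,210:410,::-1],None,fx=3.3,fy=3.3,interpolation=2))
E
```

```text
t: 43.9
eef_pos: [0.5179, -0.3262, 0.1745]
tool_rot: [0.001, 0.306, 0.952, -0.001]
contact_force: [0.7, -0.6, 8.9]
gripper_width: 0.287
grasp_force: 59.2
0.1665403050968527 0.6350966332834572 [ 0.68436452 -0.59831703  8.85089805] [-0.09119265 -0.03469303 -0.03570899]
t: 44.75
eef_pos: [0.5487, -0.2943, 0.1747]
tool_rot: [0.002, 0.428, 0.904, -0.001]
contact_force: [0.2, -1.8, 8.4]
gripper_width: 0.286
grasp_force: 59.2
0.16659193222163918 0.9020526692111971 [ 0.16380547 -1.77846953  8.44629338] [-0.34756735  0.04853192 -0.09989748]
```

View pics/s3.png

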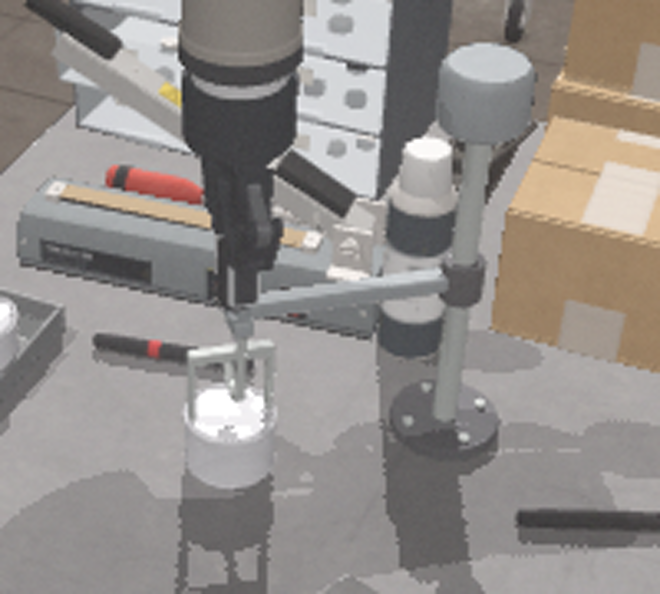

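```bash
python3 -m inch '[[0,0,-0.005,0],[0,0,-0.005,0],[0,0,-0.005,0],[0,0,-0.005,0],[0,0,-0.004,0],[0,0,-0.003,0],[0,0,-0.003,0],[0,0,-0.003,0],[0,0,-0.003,0],[0,0,0,0],[0,0,0,0]]'
python3 -m inch '[[0,0,-0.004,0],[0,0,-0.004,0],[0,0,-0.004,0],[0,0,-0.004,0],[0,0,-0.003,0],[0,0,0,0],[0,0,0,0],[0,0,0,0],[0,0,0,0],[0,0,0,0]]'
```

```text
t: 45.9
eef_pos: [0.5486, -0.2942, 0.2099]
tool_rot: [0.002, 0.428, 0.904, -0.001]
contact_force: [2.4, -5.9, 1.6]
gripper_width: 0.286
grasp_force: 58.8
t: 46.9
eef_pos: [0.5485, -0.2942, 0.2287]
tool_rot: [0.002, 0.428, 0.904, -0.001]
contact_force: [3.4, -5.8, 0.0]
gripper_width: 0.287
grasp_force: 58.9
```

```bash
python3 -m inch '[[0,0,0,0],[0,0,0,0],[0,0,0,0],[0,0,0,0],[0,0,0,0],[0,0,0,0],[0,0,0,0],[0,0,0,0]]' 0 20
python3 -m inch '[[0,0,0,0],[0,0,0,0],[0,0,0,0],[0,0,0,0],[0,0,0,0],[0,0,0,0],[0,0,0,0],[0,0,0,0],[0,0,0,0],[0,0,0,0]]' 0.06
python3 -m inch '[[0,0,-0.01,0],[0,0,-0.02,0],[0,0,-0.03,0],[0,0,-0.04,0],[0,0,-0.04,0],[0,0,0,0],[0,0,0,0],[0,0,0,0],[0,0,0,0],[0,0,0,0]]'
python3 - <<'E'
from h import *
o,T=tool();rel([.5,-.05,.36])
c=bot.read_camera("scene");cv2.imwrite("pics/s4.png",c["color"][:,:,::-1])
E
```

```text
t: 47.7
eef_pos: [0.5486, -0.2942, 0.2287]
tool_rot: [0.002, 0.428, 0.904, -0.001]
contact_force: [2.7, -5.5, -0.1]
gripper_width: 0.287
grasp_force: 58.9
t: 48.7
eef_pos: [0.5478, -0.2926, 0.2283]
tool_rot: [-0.0, 0.428, 0.904, -0.0]
contact_force: [0.2, 0.4, -0.5]
gripper_width: 0.702
grasp_force: 0.0
t: 49.7
eef_pos: [0.5475, -0.2923, 0.3673]
tool_rot: [-0.001, 0.428, 0.904, -0.0]
contact_force: [0.1, 0.0, -0.1]
gripper_width: 0.703
grasp_force: 0.0
P [ 0.5  -0.05  0.36] shift mm [217.5 116.8   7.5] rowsN 5.0 curx 129.3 turn None
```

```bash
python3 -m inch '[[0.036,0.02,0,0],[0.036,0.02,0,0],[0.036,0.02,0,0],[0.036,0.02,0,0],[0.036,0.02,0,0],[0.036,0.02,0,0],[0,0,0,0],[0,0,0,0],[0,0,0,0],[0,0,0,0],[0,0,0,0],[0,0,0,0]]'
for i in 1 2 3; do python3 -m inch '[[0,0,0,0],[0,0,0,0],[0,0,0,0],[0,0,0,0],[0,0,0,0],[0,0,0,0],[0,0,0,0],[0,0,0,0],[0,0,0,0],[0,0,0,0]]' | head -1; done
python3 - <<'E'
from h import *
def g():
    c=bot.read_camera("scene");return c,c["color"].copy()
c,a=g()
for i in range(8): bot.read_camera("top")
_,b=g();d=np.abs(a.astype(int)-b).max(2);print("diff px",(d>15).sum(),np.argwhere(d>15)[:5])
hsv=cv2.cvtColor(a,cv2.COLOR_RGB2HSV);old=cv2.imread("pics/s4.png")[:,:,::-1]
m=((a.min(2)>170)).astype(np.uint8);n,l,s,ce=cv2.connectedComponentsWithStats(m[150:300,150:400])
for i in range(1,n):
    if s[i,4]>60:print(s[i],ce[i]+[150,150])
for z in(0,.02,.03,.04):print(z,proj(c,[.548,-.293,z]),proj(c,[.548,-.293,z+.05]))
t=bot.read_camera("top");print((t["color"].min(2)>190)[190:290,150:330].sum())
cv2.imwrite("pics/s5.png",a[:,:,::-1])
E
```

```text
t: 50.95
eef_pos: [0.5037, -0.0508, 0.3683]
tool_rot: [0.0, 0.429, 0.903, -0.0]
contact_force: [-0.3, 0.2, -0.5]
gripper_width: 0.703
grasp_force: 0.0
t: 51.95
t: 52.95
t: 53.95
diff px 0 []
[124   0  53  22 447] [305.72706935 157.02237136]
[182   1  15  13 123] [338.71544715 156.15447154]
[236   9  14  21 209] [394.0861244  169.97129187]
[138  14  58  19 258] [321.07364341 175.39534884]
[ 14  39  26  34 332] [176.36746988 201.51506024]
[179  38  11  19  83] [332.6626506  199.39759036]
[ 39  48  26  17 286] [202.34615385 206.21328671]
[  0  62  17  22 200] [156.195 222.505]
[119  67  22  19 326] [279.37116564 226.42638037]
[ 12  71  29  22 364] [177.24175824 232.84065934]
[160 134  27  16 149] [320.55033557 291.72483221]
0 [280.42512937 247.67354693] [280.70157085 232.88622112]
0.02 [280.53401013 241.84932931] [280.81620816 226.75407572]
0.03 [280.58928971 238.89233026] [280.87443369 223.63949312]
0.04 [280.64514032 235.90478612] [280.93327661 220.49188475]
1345
```

```bash
python3 -c "
from station import bot
print(bot.hand_in())"
```

```text
the job is handed in; nothing more can be done
None
```

The job is handed in: the four empty canisters stand upright in the tray, and the full one hangs still on the hook, about 25 mm clear of the bench by my estimate from the camera pixels; no verdict came back.

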